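Refit the gas burner's knob and hold the valve open for lighting

TASK

The control knob of the countertop gas burner came off for cleaning: pick it up, point its white line at the white off dot, turn it as needed until its splines mesh with the bare brass valve spindle, and slide it fully home. Then push the knob right in, turn it a quarter turn anticlockwise to the orange flame sign and finish while still holding it there, pushed in, so that I can light the burner. Do not force the valve, and leave the gas lighter, the ramekin and the tongs where they are.

Things in the scene. Friction and masses are not known exactly. Their poses are not given: they have to be found in the camera images.
- burner: Stainless countertop gas burner, fixed, 320 (x) x 260 (y) x 78 mm high; origin at the centre of its underside, +x to its back, +y to its left, z up. The brass valve spindle stands upright on the flat front panel (78 mm above the worktop) at x = -0.113, y = 0, in a dark bezel 82 mm across. Behind it, from x = -0.06, is the black iron grate, top at 110 mm.
- off_dot (a point): White dot on the bezel that marks off, 34 mm behind the spindle (towards the burner's +x); on the burner, its axes are the burner's.
- flame_sign (a point): Orange flame sign on the bezel that marks the lighting position, 34 mm to the left of the spindle (towards the burner's +y); on the burner, its axes are the burner's.
- spindle_seat (a point): On the spindle's axis, 7 mm above the panel: where the knob's origin comes when fully home. It moves and turns with the spindle; z up, its x points to the off dot while off, to the flame sign after the quarter turn. The splines end 10 mm above this point, the nose 16 mm: a knob out of mesh sits on the splines, centred by the nose, 10 mm too high.
- spindle_nose (a point): Top of the spindle's tapered nose (5 mm across at the tip), 23 mm above the panel, axes as spindle_seat. The spindle is a 10 mm round core with three splines 4.4 mm wide, pointed at the top, that reach 8.5 mm from the axis, on the sides +x, +y and -y (none on -x, so the knob fits one way only).
- knob: Loose black control knob, about 90 g, standing upright. Round foot 52 mm across, 18 mm high; on it a flat-sided grip bar 50 mm long (x), 16 mm wide (y), from 18 to 40 mm high, with a white line on top that points along +x. Origin at the centre of its underside, z up.
- knob_socket (a point): Mouth of the knob's socket, at the knob's origin, same axes. The socket is 16 mm deep, 11.2 mm wide for the core (0.6 mm of play all round), with slots 6.4 mm wide for the splines on +x, +y and -y (1 mm of play each side, about 7 degrees in turning). It goes on when its x points as that of spindle_seat.
- valve_push (a joint): How far the spindle is pushed in, m: 0 up, 0.005 at the stop. A spring pushes it up, 8 N at the start and 12 N at the stop; it comes up again when let go, at the flame sign too.
- valve_turn (a joint): Valve angle, rad: 0 off (its start), grows anticlockwise seen from above, 1.57 at the flame sign; no stop there, it turns on to 2.9 (low flame). An inner lock keeps it at off until the spindle is pushed in by more than 3 mm; it must stay pushed in through the first half of the quarter turn. Turning takes about 0.06 N m.
- gas_lighter: Yellow gas lighter, 235 x 22 x 26 mm, lying on the worktop; bystander, leave alone.
- ramekin: White ramekin, 72 mm across, 45 mm high; bystander, leave alone.
- tongs: Steel tongs with blue tips, 282 x 42 x 18 mm, lying on the worktop's front edge at the right; bystander, leave alone.
Things that resemble listed ones, but are neither listed nor needed, are in the scene too. Of the things that look like the knob, take the one that is farthest to the robot's right at the start.

How it is judged:
On the way:
1. the knob is fully home on the spindle, splines in mesh (distance between knob and spindle_seat below 0.003 m and angle between the x axis of knob and the x axis of spindle_seat, either way round below 0.2 rad and angle between the z axis of knob and the z axis of spindle_seat, either way round below 0.08 rad and value of joint valve_turn below 0.3 rad), for 0.2 s.
At the end, for the whole second after the job is handed in: the knob is within 3 mm of fully home on the spindle and in mesh, the valve is turned to within 18 degrees of the flame sign and pushed in more than 3 mm, and the fingers still hold the knob and press it on the spindle, at rest (distance between knob and spindle_seat below 0.003 m and angle between the x axis of knob and the x axis of spindle_seat, either way round below 0.2 rad and value of joint valve_turn between 1.25 and 1.89 rad and value of joint valve_push above 0.003 m and contact force between knob and valve_turn above 3 N and contact force between the fingers and knob above 2 N and linear speed of knob below 0.02 m/s); the arm keeps its last pose, push and grip.
It fails at once if the spindle is forced: more than 90 N between knob and spindle (contact force between knob and valve_turn above 90 N).
It fails at once if a bystander is moved by more than 2 cm (distance of any of gas_lighter, ramekin, tongs from where it was at the start of the episode above 0.02 m).
It also fails if it takes over 54 s, if anything falls off the work surface, if the arm or the gripper's body presses on something with over 40 N, if the wrist force passes 120 N, or if a joint passes its speed limit or range.

ROBOT

A 6-joint arm with a two-finger parallel gripper is mounted at the origin on a cart in front of the work surface, level with it; the furniture and walls round the work are solid. World frame = base frame: x ahead of the robot, y to its left, z up, the work surface at z = 0. Lengths are in m, angles in rad, forces in N, time in s.
With the tool pointing down it reaches from about 0.35 to 0.95 m from the base axis. Payload 17.4 kg.
Tool frame: the origin (TCP) lies midway between the tips of the shut fingers; the grasp point (between the pads) lies 19 mm behind it; z points along the fingers, y is the line along which they close (so a half turn about z gives the same grasp; the last joint's range is limited). The gripper opens to 93 mm and grips with 3 to 60 N. Pads are 15 mm wide; open, the fingers measure 128 mm over their backs; the gripper's body (75 mm by 188 mm) begins 65 mm behind the grasp point.
Start: joints at [-1.295, 0.116, 1.442, -0, 1.584, -0.038], TCP at [0.208, -0.642, 0.219] pointing down, gripper open.
Joint ranges: [-2.83, 2.83], [-0.83, 2.19], [0.07, 2.5], [-1.14, 4.28], [0.01, 3], [-2.97, 2.97]. Speed limits (rad/s): [1.89, 1.89, 2.22, 3.14, 3.14, 3.14].

INTERFACE

Orientations are given as a rotation vector (axis times angle).
In Python, from bench import r gives the robot as it stands. The module is installed in compiled form; this text tells all that it offers. Calls block until the motion is done:
- r.move_pose(position, orientation): joint-space move of the TCP to a pose.
- r.servo_line(position, attitude=None, velocity=0.15, until_force=None): straight line of the TCP; attitude=None keeps the orientation; velocity is the mean speed in m/s. With until_force (N) it stops when the force on the tool has changed by that much, and returns True; else False.
- r.move_j(angles): joint-space move.
- r.gripper_to(opening, force=None): finger opening in m; force is the grip in N (None keeps the last); returns when the fingers have stopped.
- r.hold(seconds).
- r.inverse_kinematics(position, orientation): joint angles nearest the present ones, or None.
- r.get_state(): the state.
- r.grab_frame(name): name is "scene" or "side" or "wrist"; returns a dict with "color" (384x512x3 uint8, blue, green, red), "intrinsics" (3x3 intrinsics, pixels), "dist" ([k1, k2, p1, p2, k3] as OpenCV has them; the pictures are not rectified), "cam_to_world" (4x4, takes a point from camera to world coordinates); the wrist camera has in their place "mount" (4x4, takes a point from camera to tool coordinates, whose origin is the TCP and whose axes are the flange's). Camera axes: x right, y up, looking along -z (the intrinsics and any distortion apply to the point x, -y, -z); pixel columns grow to the right and rows downward; lengths in m; the calibration is good to about 2 mm. A picture is of the moment at which its call begins: read the wrist's pose just before it. There is no depth.
A pose or a line that the arm cannot do raises r.PlanningError and nothing moves.
- r.close_job(): hands the job in; it is judged then, once.
Trained networks look in a picture, given as the dict that the camera call returned (one of the last four; its "shot" number tells which), for a name from the list of things; names that differ only in an ending like _2 or _b are one class to them, and where a whole thing is asked for, a point or a joint stands for the part that bears it (a point fixed in the world has none). Each returns a list of dicts, best first, with "p" (0 to 1); they miss things now and then, are a little off and sometimes report something else, mostly with a low value. They report only what shows in the picture. A call takes as long as a camera call. They do not tell look-alikes from the thing itself.
- r.recognise(picture, thing): "rect" ([left, top, right, bottom] in pixels, round what is visible of it).
The state is a dict: "time_s": time; "qpos": joint angles; "qvel": joint speeds; "tau": joint torques, N m; "ee_pos": TCP position; "tool_rot": TCP orientation; "force": force on the tool from outside, world axes, zero at the start; "torque": the same for the moment, N m; "width": finger opening in m; "finger_force": force on a finger pad.
Only numpy, scipy, OpenCV 4.12 (cv2) and the standard library are available. Lean on these libraries where they do the work, as an engineer would, in place of code of your own. Each camera call takes 0.05 s, during which the arm holds its last target. There are 200 camera calls.

## Working session

There is one attempt and no reset: what is moved stays moved. The work goes in short steps, each a Python script; the robot and the scene stay as the last script left them, time stands still between calls to the robot, and variables do not carry over. Pictures are saved under pics/ and viewed, at most 10 in all, crops included, and the job is handed in when it is done.

```bash
mkdir -p pics
cat > h.py <<'E'
import numpy as np, cv2
from scipy.spatial.transform import Rotation as R
from bench import r
def ray(f,uv,T):
    p=cv2.undistortPoints(np.array([[uv]],float),np.array(f["intrinsics"],float),np.array(f["dist"],float))[0,0]
    d=np.array([p[0],-p[1],-1.]); T=np.array(T); return T[:3,3],T[:3,:3]@d
def onz(f,uv,z,T):
    o,d=ray(f,uv,T); return o+d*(z-o[2])/d[2]
def proj(f,P,T):
    T=np.array(T); c=(np.array(P,float).reshape(-1,3)-T[:3,3])@T[:3,:3]; c=c*[1,-1,-1]
    return cv2.projectPoints(c,np.zeros(3),np.zeros(3),np.array(f["intrinsics"],float),np.array(f["dist"],float))[0][:,0]
def tcpT(s):
    T=np.eye(4); T[:3,:3]=R.from_rotvec(s["tool_rot"]).as_matrix(); T[:3,3]=s["ee_pos"]; return T
E
python3 - <<'E'
from h import *
s=r.get_state(); print(s["time_s"],s["ee_pos"],s["tool_rot"])
for n in ["scene","side"]:
    f=r.grab_frame(n); cv2.imwrite(f"pics/{n}0.png",f["color"]); np.savez(f"{n}0.npz",**{k:f[k] for k in("color","intrinsics","dist","cam_to_world")})
    for t in ["knob","burner","spindle_nose"]:
        print(n,t,[(np.round(d["rect"]),round(d["p"],2)) for d in r.recognise(f,t)])
E
```

```text
0.0 [ 0.2082865  -0.64182233  0.21791733] [-3.10184863e+00 -4.90720767e-01  1.89813423e-04]
scene knob [(array([231., 229., 247., 242.]), 0.48)]
scene burner [(array([201., 152., 305., 218.]), 0.72)]
scene spindle_nose []
side knob []
side burner [(array([251., 172., 320., 227.]), 0.65)]
side spindle_nose []
```

Run:
```python
import cv2
a=cv2.imread("pics/scene0.png");cv2.imwrite("pics/s1.png",cv2.resize(a[120:300,130:400],None,fx=2.9,fy=2.9,interpolation=2))
b=cv2.imread("pics/side0.png");cv2.imwrite("pics/s2.png",cv2.resize(b[100:330,150:450],None,fx=2.6,fy=2.6,interpolation=2))
```

```text
(no output)
```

View pics/s1.png

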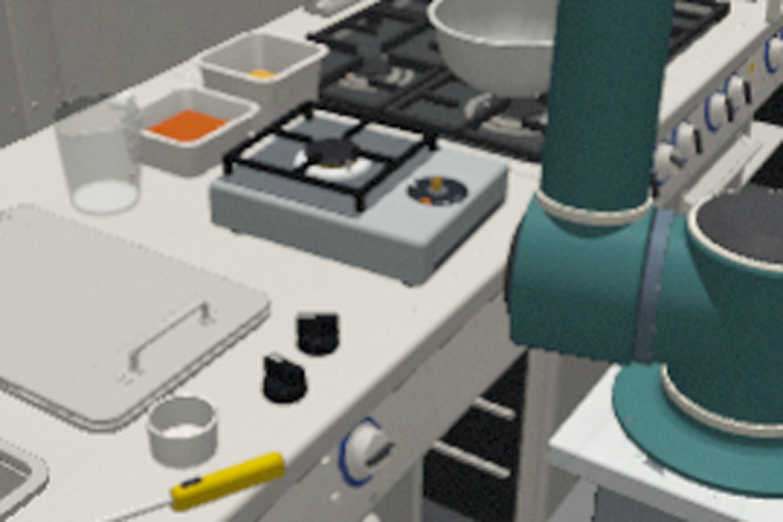

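View pics/s2.png

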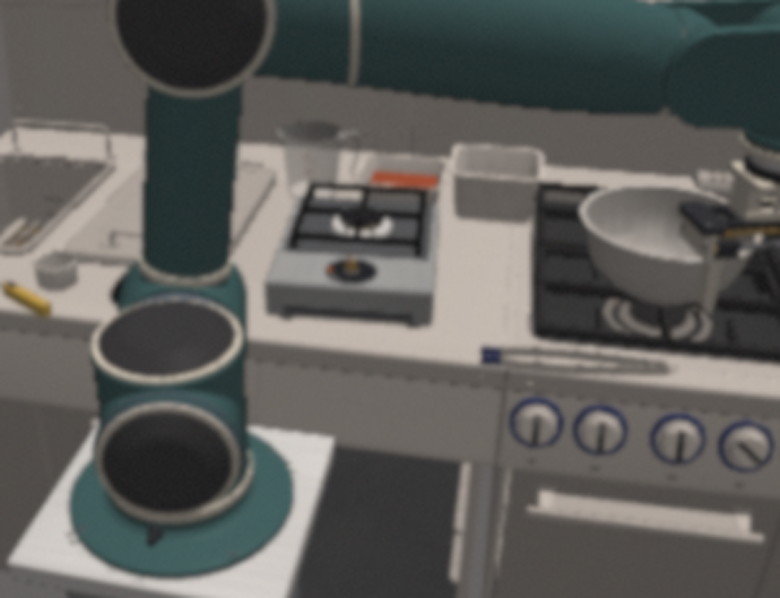

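The scene view shows two look-alike knobs, at full-frame pixels about (240,235) and (228,250). The cooker-front knobs at right are fixed. The spindle is at about (281,185), and in the side view at about (285,203). In the side view the robot arm hides both knobs, and there are no other candidates to the right of the burner.

Run:
```python
from h import *
f=dict(np.load("scene0.npz"));g=dict(np.load("side0.npz"))
T=f["cam_to_world"]
for n,uv,z in [("k1",(240,236),.02),("k2",(228,251),.02),("k1top",(240,229),.04),("spin",(281,185),.09),("bezel",(281,186),.078),("ramekin",(193,270),.0)]: print(n,onz(f,uv,z,T).round(3))
print(onz(g,(285,203),.085,g["cam_to_world"]).round(3))
k=onz(f,(234,243),.02,T)
for P,yaw in [([.55,.05,.40],0),([.5,.15,.4],0)]:
    print(r.inverse_kinematics(P,R.from_euler("xyz",[np.pi,0,yaw]).as_rotvec()))
w=r.grab_frame("wrist"); print(np.array(w["mount"]).round(3),np.array(w["intrinsics"]).round(0))
```

```text
k1 [0.437 0.156 0.02 ]
k2 [0.42  0.245 0.02 ]
k1top [0.443 0.147 0.04 ]
spin [ 0.444 -0.117  0.09 ]
bezel [ 0.451 -0.129  0.078]
ramekin [0.467 0.359 0.   ]
[ 0.449 -0.127  0.085]
[ 4.44702343e-02 -1.40266065e-01  1.40453150e+00 -4.44089210e-16
  1.87732721e+00  1.61526656e+00]
[ 2.42588205e-01 -2.05096403e-01  1.46104337e+00 -4.44089210e-16
  1.88564569e+00  1.81338453e+00]
[[ 0.     0.962  0.273  0.077]
 [ 1.    -0.    -0.    -0.   ]
 [-0.     0.273 -0.962 -0.166]
 [ 0.     0.     0.     1.   ]] [[288.   0. 258.]
 [  0. 288. 193.]
 [  0.   0.   1.]]
```

k1 is at y≈0.15 and k2 at y≈0.245, so k1 is the rightmost and is the one to take. Next is a close look at it with the wrist camera.

Run:
```python
from h import *
down=R.from_euler("xyz",[np.pi,0,0]).as_rotvec()
s=r.get_state(); p=np.array(s["ee_pos"]); p[2]=.33
r.servo_line(p,velocity=.25)
def shot(n,P):
    r.move_pose(P,down); s=r.get_state(); f=r.grab_frame("wrist")
    T=tcpT(s)@np.array(f["mount"]); np.savez(n+".npz",color=f["color"],intrinsics=f["intrinsics"],dist=f["dist"],T=T); cv2.imwrite(f"pics/{n}.png",f["color"])
    print(s["time_s"],np.round(s["ee_pos"],4),np.round(s["qpos"],2))
    for t in ["knob","spindle_nose","off_dot","flame_sign"]: print(t,[(np.round(d["rect"]),round(d["p"],2)) for d in r.recognise(f,t)])
shot("wb",[.47,-.125,.26]); shot("wk",[.47,.17,.16])
a=cv2.imread("pics/wb.png")[90:290,130:386];b=cv2.imread("pics/wk.png")[90:330,100:400]
cv2.imwrite("pics/wb2.png",cv2.resize(a,None,fx=3,fy=3,interpolation=2));cv2.imwrite("pics/wk2.png",cv2.resize(b,None,fx=2.5,fy=2.5,interpolation=2))
```

```text
3.1333 [ 0.47   -0.1255  0.26  ] [-0.31 -0.31  1.77 -0.    1.68  1.26]
knob [(array([  0., 177.,  40., 219.]), 0.88), (array([ 44., 163.,  93., 200.]), 0.64)]
spindle_nose []
off_dot [(array([128.,   0., 365., 224.]), 0.86)]
flame_sign [(array([128.,   0., 369., 223.]), 0.98)]
4.575 [0.4704 0.1693 0.1605] [ 0.29 -0.25  1.89 -0.    1.51  1.87]
knob [(array([174., 195., 216., 248.]), 0.93), (array([248., 177., 293., 227.]), 0.59)]
spindle_nose []
off_dot [(array([404.,   0., 510., 254.]), 0.9)]
flame_sign [(array([403.,   0., 512., 248.]), 0.91)]
```

View pics/wb2.png

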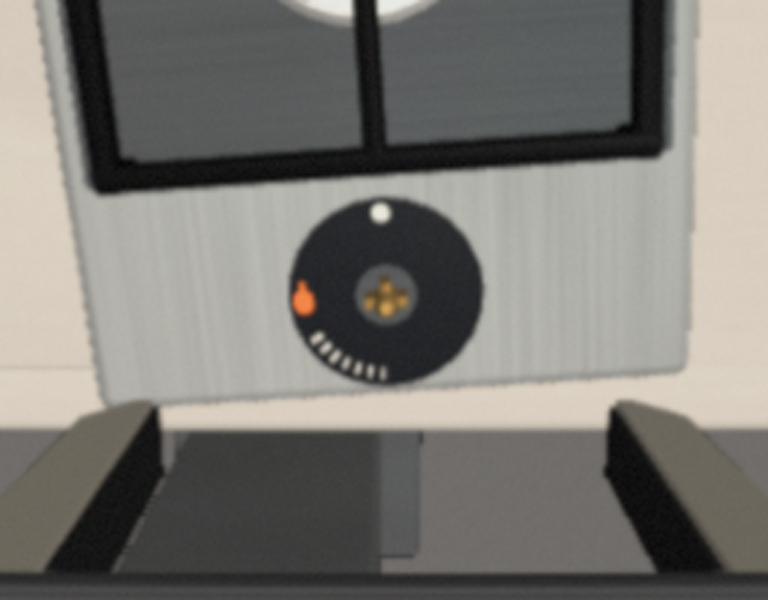

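View pics/wk2.png

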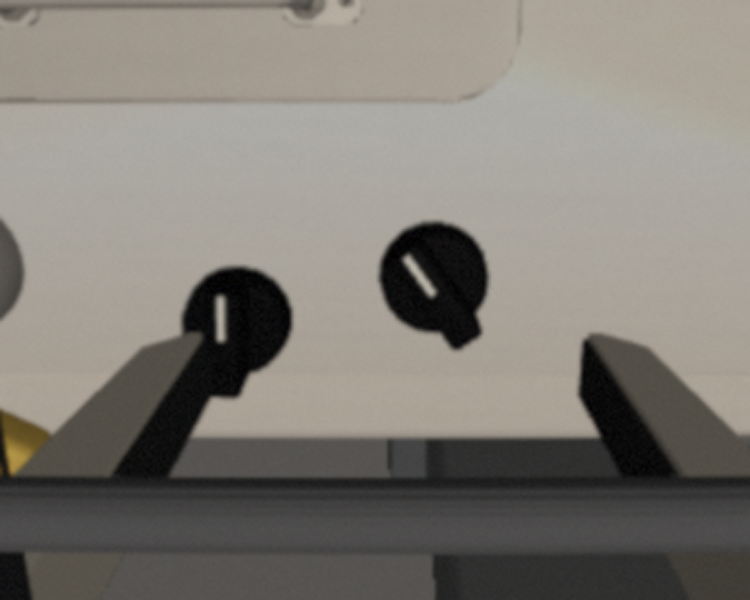

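The wrist views show the target knob (rightmost) with its foot centre at crop (433,277), full frame about (273,201). Its white line runs up-left, so yaw is about 35°. The bezel centre is at full frame (259,187), the off dot at (257,161) and the flame sign at (231,190). Next I fit the poses.

```bash
cat >> h.py <<'E'
from scipy.optimize import minimize
def circ(rad,z,n=40): a=np.linspace(0,2*np.pi,n); return np.c_[rad*np.cos(a),rad*np.sin(a),0*a+z]
def knobmask(f,T,x,y,w,S=4,shape=(384,512)):
    M=np.zeros((shape[0],shape[1]),np.uint8); Rz=R.from_euler("z",w).as_matrix()
    foot=np.r_[circ(.026,0),circ(.026,.018)]
    bar=np.array([[a*.025,b*.008,z] for a in(-1,1) for b in(-1,1) for z in(.018,.04)])
    for P in(foot,bar):
        uv=proj(f,P@Rz.T+[x,y,0],T); h=cv2.convexHull((uv*16).astype(np.float32)).astype(np.int32)
        cv2.fillPoly(M,[h],255,cv2.LINE_AA,4)
    return M/255.
def fitknob(f,T,g,box):
    l,t,rr,b=box; im=f["color"].astype(float).max(2)[t:b,l:rr]; soft=np.clip((130-im)/90,0,1)
    c=lambda v:((cv2.GaussianBlur(knobmask(f,T,*v),(0,0),.7)[t:b,l:rr]-soft)**2)[:].sum()
    m=minimize(c,g,method="Nelder-Mead",options=dict(initial_simplex=np.array([g,g+np.r_[.006,0,0],g+np.r_[0,.006,0],g+np.r_[0,0,.15]]),xatol=1e-5))
    return m.x,m.fun
def bezel(f,T,box):
    l,t,rr,b=box; im=f["color"][t:b,l:rr]; m=(im.max(2)<75).astype(np.uint8)
    cs=max(cv2.findContours(m,cv2.RETR_EXTERNAL,cv2.CHAIN_APPROX_NONE)[0],key=cv2.contourArea)
    cs=cv2.convexHull(cs)[:,0]+[l,t]
    P=np.array([onz(f,q,.079,T)[:2] for q in cs.astype(float)])
    A=np.c_[2*P,np.ones(len(P))]; s=np.linalg.lstsq(A,(P**2).sum(1),rcond=None)[0]
    c=s[:2]; out=[c,np.sqrt(s[2]+c@c)]
    hsv=cv2.cvtColor(im,cv2.COLOR_BGR2HSV)
    fl=(hsv[...,1]>150)&(hsv[...,2]>150); X=np.argwhere(fl)[:,::-1].mean(0)+[l,t] if fl.any() else None
    if X is not None: out.append(onz(f,X,.079,T)[:2])
    u=proj(f,[*(c),.079],T)[0]; 
    return out,u
E
python3 - <<'E'
from h import *
f=dict(np.load("wk.npz")); x,e=fitknob(f,f["T"],np.r_[.44,.155,.62],(246,170,300,236)); print("knob",x.round(4),e)
f=dict(np.load("wb.npz")); o,u=bezel(f,f["T"],(223,150,296,222)); print("bez",o,u)
c=o[0]; d=onz(f,(256.7,160.7),.079,f["T"])[:2]; print("dot",d,np.linalg.norm(d-c),np.arctan2(*(d-c)[::-1]))
n=onz(f,(258.7,188.3),.09,f["T"]); print("spindle~",n)
q=onz(f,(231.3,189.7),.079,f["T"])[:2]; print("flame",q,np.linalg.norm(q-c),np.arctan2(*(q-c)[::-1])-np.pi/2)
E
```

```text
knob [0.4472 0.1519 0.7292] 300.84289922633445
bez [array([ 0.45440563, -0.12593631]), np.float64(0.039464369171824255), array([ 0.45170092, -0.09153482])] [258.27115504 187.68923482]
dot [ 0.48840863 -0.12400988] 0.03405752028712763 0.05659420149555351
spindle~ [ 0.45655383 -0.12642425  0.09      ]
flame [ 0.45181548 -0.09215468] 0.033880779277679504 0.07652372164510046
```

Run:
```python
from h import *
f=dict(np.load("wk.npz"));T=f["T"]
a,b=[onz(f,p,.04,T)[:2] for p in((262,192.8),(273.2,208.4))]; print("line",a,b,np.arctan2(*(a-b)[::-1]),np.linalg.norm(a-b))
for g in (.55,.62,.7):
    x,e=fitknob(f,T,np.r_[.445,.15,g],(246,170,300,236)); print(x.round(4),e)
im=f["color"].copy(); M=knobmask(f,T,*x)
cn=cv2.findContours((M>.5).astype(np.uint8),0,1)[0]; 
big=cv2.resize(im[160:250,236:316],None,fx=6,fy=6,interpolation=2)
for c in cn: cv2.polylines(big,[((c-[236,160])*6+3)],1,(0,0,255),1)
cv2.imwrite("pics/kfit.png",big)
```

```text
line [0.46543441 0.16524232] [0.44834714 0.15337384] 0.6070794455389968 0.020804698974992875
[0.4463 0.1518 0.6112] 294.38673778966734
[0.4475 0.1518 0.6108] 293.6201030575921
[0.4478 0.152  0.6425] 302.42080551884226
```

View pics/kfit.png

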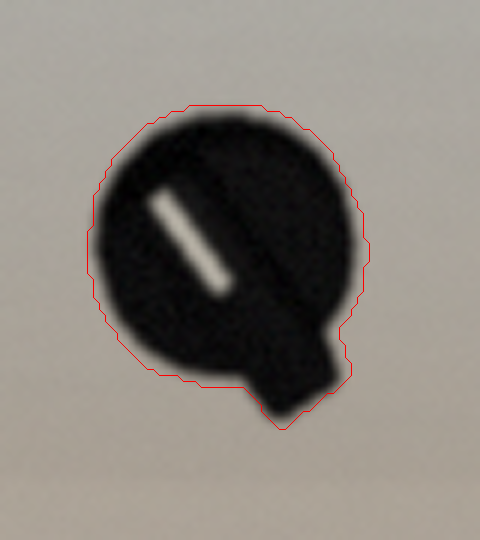

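The fit agrees with the picture: this is the right knob, at (0.447, 0.152) with yaw 0.61. The outline is slightly large all round, but it is centred. I grasp it now.

```bash
cat >> h.py <<'E'
def dn(w): return R.from_euler("xyz",[np.pi,0,w]).as_rotvec()
def snap(n):
    s=r.get_state(); f=r.grab_frame("wrist"); f=dict(color=f["color"],intrinsics=f["intrinsics"],dist=f["dist"],T=tcpT(s)@np.array(f["mount"]),mount=np.array(f["mount"]),tcp=tcpT(s))
    np.savez(n+".npz",**f); cv2.imwrite(f"pics/{n}.png",f["color"]); return f,s
def st():
    s=r.get_state(); print(round(s["time_s"],2),np.round(s["ee_pos"],4),"F",np.round(s["force"],1),"M",np.round(s["torque"],2),"w",round(s["width"],4),"ff",np.round(s["finger_force"],1)); return s
E
python3 - <<'E'
from h import *
w=.611; p=[.4470,.1518]
r.gripper_to(.05,45)
r.move_pose([*p,.09],dn(w)); st()
print(r.servo_line([*p,.021],velocity=.08,until_force=8)); st()
r.gripper_to(0.0,45); st()
r.servo_line([*p,.17],velocity=.2); st()
# over to viewing of spindle
r.move_pose([.44,-.126,.20],dn(.065)); st()
f,s=snap("g1"); cv2.imwrite("pics/g1c.png",cv2.resize(f["color"][110:300,140:380],None,fx=3,fy=3,interpolation=2))
E
```

```text
6.34 [0.4473 0.1519 0.0906] F [0.6 1.  0. ] M [ 0.02 -0.03  0.  ] w 0.0499 ff 0.0
False
7.36 [0.4473 0.1519 0.0215] F [ 0.2 -0.7  0.8] M [-0.03 -0.02  0.03] w 0.0497 ff 0.0
8.0 [0.447  0.1518 0.021 ] F [-0.8 -0.9  0.7] M [-0.04 -0.01 -0.02] w 0.0156 ff 45.0
8.89 [0.4465 0.1516 0.1686] F [-0.9 -0.2 -2. ] M [-0.01 -0.01 -0.  ] w 0.0158 ff 45.0
9.97 [ 0.4401 -0.1253  0.1995] F [ 0.4  0.9 -1.1] M [ 0.06 -0.05  0.03] w 0.0159 ff 45.0
```

View pics/g1c.png

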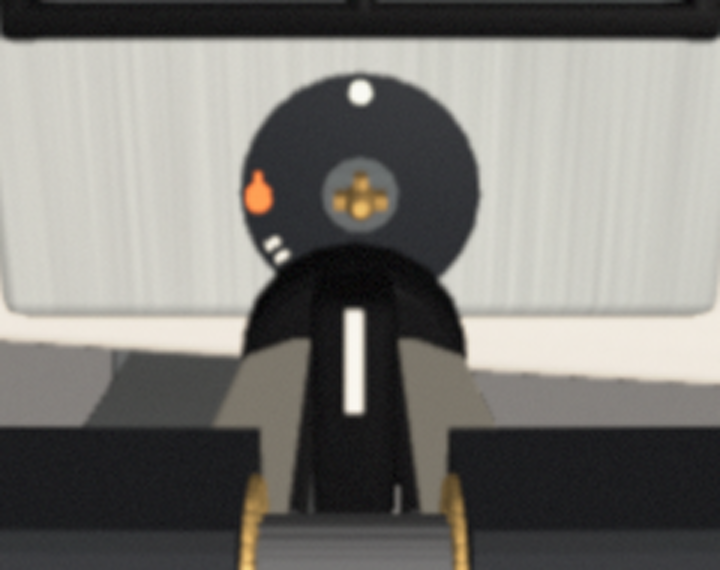

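The knob is held with its line pointing forward: crop (354,309–414), full frame about (258, 213–248). The off dot is at full frame (260.2,140.7), the flame sign at (226.2,174.3) and the spindle base ring at (260.3,174.7). Next I compute the relative offset.

Run:
```python
from h import *
f=dict(np.load("g1.npz")); T=f["T"]; M=f["mount"]; P=f["tcp"]
def subpix(mask,l,t): return np.argwhere(mask)[:,::-1].mean(0)+[l,t]
im=f["color"]
l,t,rr,b=250,205,266,252; Ln=im[t:b,l:rr].min(2)>150; ys,xs=np.nonzero(Ln); print("line px",xs.mean()+l,ys.min()+t,ys.max()+t)
A=[xs[ys<ys.min()+6].mean()+l,ys.min()+t-.5]; B=[xs[ys>ys.max()-6].mean()+l,ys.max()+t+.5]
def tool(uv,z): # on tool-plane z
    o,d=ray(f,uv,M); return o+d*(z-o[2])/d[2]
a,b2=tool(A,-.019),tool(B,-.019); print("line tool",a.round(4),b2.round(4),"len",np.linalg.norm(a-b2),"ang",np.arctan2((a-b2)[1],(a-b2)[0]))
d=im[130:150,250:270].min(2)>150; D=subpix(d,250,130)
hsv=cv2.cvtColor(im,cv2.COLOR_BGR2HSV)[160:190,215:240]; F=subpix((hsv[...,1]>150)&(hsv[...,2]>150),215,160)
D3,F3=[onz(f,q,.079,T)[:2] for q in(D,F)]
# dot = c+.034u, flame = c+.034 n
v=D3-F3; print("dot",D,D3,"flame",F,F3,"dist",np.linalg.norm(v),"expect",.034*2**.5)
yaw=np.arctan2(v[1],v[0])+np.pi/4; c=D3-.034*np.r_[np.cos(yaw),np.sin(yaw)]
print("yaw",yaw,"spindle",c, "ring z.08:",onz(f,(260.3,174.7),.08,T)[:2])
k=(a+b2)/2-[.0125,0,0]; kw=P[:3,:3]@k+P[:3,3]; print("knob in tool",k,"world",kw, "tcp yaw",np.arctan2(P[1,0],P[0,0]))
# brass core top
g=cv2.cvtColor(im,cv2.COLOR_BGR2HSV)[160:192,245:276]; m=(g[...,1]>110)&(g[...,2]>110); ys,xs=np.nonzero(m); print("brass box",xs.min()+245,xs.max()+245,ys.min()+160,ys.max()+160,xs.mean()+245)
for z in(.08,.095,.101): print(z,proj(f,[*c,z],T)[0])
```

```text
line px 257.5 213 247
line tool [ 0.0234 -0.0006 -0.019 ] [ 0.0025 -0.0006 -0.019 ] len 0.02094097997141785 ang -0.00020055116581002853
dot [259.56643357 134.8951049 ] [ 0.49407005 -0.12310437] flame [225.78021978 174.45054945] [ 0.45218743 -0.09145587] dist 0.05249553632066436 expect 0.04808326112068524
yaw 0.1382924288294367 spindle [ 0.46039466 -0.12779134] ring z.08: [ 0.45448001 -0.12655619]
knob in tool [ 0.00046642 -0.00056345 -0.019     ] world [ 0.440513   -0.12470827  0.21849078] tcp yaw 0.06626280260586516
brass box 252 268 168 182 259.8848920863309
0.08 [261.92408924 169.06127404]
0.095 [262.14713537 172.09602543]
0.101 [262.24301974 173.40078682]
```

Run:
```python
from h import *
f=dict(np.load("g1.npz")); T=f["T"]; im=f["color"]
m=im[135:146,254:266].min(2)>150; D=np.argwhere(m)[:,::-1].mean(0)+[254,135]
F=(225.78,174.45)
for z in(.078,.079):
    D3,F3=[onz(f,q,z,T)[:2] for q in(D,F)]; v=D3-F3; yaw=np.arctan2(v[1],v[0])+np.pi/4
    n=np.linalg.norm(v); c=(D3+F3)/2-np.r_[np.cos(yaw-(-np.pi/4)),np.sin(yaw+np.pi/4)]*n/2
    print(D,D3,F3,n,"yaw",yaw,"c",c)
print("ring",onz(f,(260,174.3),.079,T)[:2])
for z in(.085,.095,.101): print(z,proj(f,[*c,z],T)[0])
```

```text
[259.68627451 140.43137255] [ 0.48860864 -0.12360366] [ 0.45196416 -0.09135704] 0.04881252644297801 yaw 0.06375129127873647 c [ 0.45416308 -0.12580259]
[259.68627451 140.43137255] [ 0.48870518 -0.12359024] [ 0.45218799 -0.09145562] 0.048642973787524295 yaw 0.06375129127873624 c [ 0.45437928 -0.12578153]
ring [ 0.45465838 -0.12624634]
0.085 [259.56358521 175.81461295]
0.095 [259.62954576 178.06061702]
0.101 [259.67136054 179.48459391]
```

Run:
```python
from h import *
p=[.4540,-.1265]; w=.065
r.move_pose([*p,.135],dn(w)); s=st(); e=np.array(p)-s["ee_pos"][:2]; print("lag",e)
print(r.servo_line([*p,.1235],velocity=.03,until_force=8)); st()
for z in (.120,.1165,.113,.110,.107,.106):
    h=r.servo_line([*p,z],velocity=.02,until_force=10); st()
    if h: print("hit",z);break
```

```text
10.4 [ 0.4538 -0.1256  0.135 ] F [-0.5  0.7 -0.1] M [ 0.02 -0.03 -0.05] w 0.0155 ff 45.0
lag [ 0.00021156 -0.00090644]
False
10.93 [ 0.454  -0.1265  0.1237] F [-0.2  0.6 -1. ] M [0.01 0.01 0.06] w 0.0155 ff 45.0
11.26 [ 0.4539 -0.1265  0.1198] F [-0.5 -0.8 -1.2] M [0.02 0.06 0.01] w 0.0156 ff 45.0
11.58 [ 0.4539 -0.1265  0.1163] F [ 0.1 -0.3 -1.6] M [-0.02  0.03 -0.01] w 0.0158 ff 45.0
11.91 [ 0.4539 -0.1265  0.1128] F [ 0.6 -0.6 -0.8] M [-0.03  0.02 -0.04] w 0.0154 ff 45.0
12.21 [ 0.4539 -0.1265  0.1099] F [ 0.2 -0.3 -1.2] M [0.03 0.02 0.05] w 0.0158 ff 45.0
12.51 [ 0.4539 -0.1265  0.1068] F [ 0.1  0.2 -0.3] M [0.01 0.01 0.01] w 0.0155 ff 45.0
12.76 [ 0.454  -0.1265  0.1059] F [-1.   0.1 -2. ] M [0.02 0.   0.02] w 0.0155 ff 45.0
```

It slid on past the spline height with no force, so it is in mesh. Now I seat it by feel.

Run:
```python
from h import *
p=[.4540,-.1265]
for z in (.105,.104,.103,.102):
    h=r.servo_line([*p,z],velocity=.01,until_force=5); s=st()
    if h: print("contact",z);break
r.hold(.5); st()
```

```text
13.01 [ 0.4541 -0.1265  0.1052] F [0.4 0.  1. ] M [-0.06 -0.02 -0.05] w 0.0155 ff 45.0
13.26 [ 0.4542 -0.1266  0.1046] F [-1.9 -0.   5.9] M [0.13 0.29 0.04] w 0.0158 ff 45.0
13.51 [ 0.4542 -0.1266  0.1036] F [-2.7  1.2  6.9] M [ 0.17  0.34 -0.03] w 0.0159 ff 45.0
13.76 [ 0.4542 -0.1266  0.1026] F [-2.2  1.1  6.4] M [0.12 0.31 0.  ] w 0.0157 ff 45.0
14.26 [ 0.4542 -0.1266  0.1026] F [-2.6  0.8  7.2] M [ 0.1   0.37 -0.01] w 0.0159 ff 45.0
```

Run:
```python
from h import *
p=[.4540,-.1265]
for z in (.1015,.1005,.0998,.0992,.0986,.098,.0974):
    r.servo_line([*p,z],velocity=.01); s=st()
    if s["force"][2]>18: break
r.hold(.2); st()
```

```text
14.51 [ 0.4543 -0.1266  0.1022] F [-2.3  0.   7. ] M [0.17 0.35 0.04] w 0.0162 ff 45.0
14.76 [ 0.4543 -0.1266  0.1013] F [-1.8  1.   8.2] M [0.15 0.46 0.04] w 0.0154 ff 45.0
15.01 [ 0.4543 -0.1266  0.1007] F [-2.3  0.7  8.3] M [ 0.19  0.46 -0.01] w 0.0156 ff 45.0
15.26 [ 0.4543 -0.1266  0.1001] F [-2.3  0.1  9. ] M [0.22 0.54 0.03] w 0.0155 ff 45.0
15.51 [ 0.4543 -0.1266  0.0997] F [-3.5  1.  10.6] M [ 0.21  0.59 -0.03] w 0.0154 ff 45.0
15.76 [ 0.4545 -0.1266  0.0995] F [-5.2  1.9 14.9] M [0.34 0.94 0.  ] w 0.0159 ff 45.0
16.01 [ 0.4546 -0.1267  0.0993] F [-6.5  0.5 19.5] M [ 0.42  1.25 -0.03] w 0.0153 ff 45.0
16.21 [ 0.4546 -0.1267  0.0993] F [-6.4  2.1 20. ] M [0.45 1.21 0.01] w 0.0157 ff 45.0
```

The valve is at the push stop at about 20 N. Next I turn it in steps while watching the forces.

Run:
```python
from h import *
p=np.array([.4540,-.1265,.0974]); w0=.065
for a in (.15,.3,.45,.6,.8):
    q=r.inverse_kinematics(p,dn(w0+a)); r.move_j(q); s=st()
    F=np.array(s["force"])
    if np.hypot(*F[:2])>18 or F[2]>40 or F[2]<11: print("stop",a);break
print(np.round(s["qpos"],3))
```

```text
16.48 [ 0.4549 -0.1268  0.0994] F [-3.2  0.9 18. ] M [ 0.22  0.65 -0.02] w 0.0154 ff 45.0
16.74 [ 0.4549 -0.1267  0.0994] F [-2.1  0.6 18.5] M [ 0.31  0.64 -0.03] w 0.0155 ff 45.0
17.01 [ 0.4549 -0.1267  0.0994] F [-1.9  1.8 18. ] M [0.46 0.53 0.05] w 0.0157 ff 45.0
17.27 [ 0.4549 -0.1266  0.0994] F [-2.2  1.8 18. ] M [ 0.55  0.45 -0.  ] w 0.0155 ff 45.0
17.58 [ 0.455  -0.1265  0.0994] F [-2.4  3.5 17.2] M [0.69 0.43 0.02] w 0.0156 ff 45.0
[-3.260e-01 -2.850e-01  2.012e+00  1.000e-03  1.412e+00  3.790e-01]
```

Run:
```python
from h import *
p=np.array([.4540,-.1265,.0974]); w0=.065
for a in (1.0,1.2,1.4,1.6):
    q=r.inverse_kinematics(p,dn(w0+a)); r.move_j(q); s=st()
    F=np.array(s["force"])
    if np.hypot(*F[:2])>18 or F[2]>40 or F[2]<11: print("stop",a);break
r.hold(.3); s=st(); f,s=snap("end"); T=f["tcp"]; print("yaw",np.arctan2(T[1,0],T[0,0])-w0)
cv2.imwrite("pics/endc.png",cv2.resize(f["color"][110:310,130:390],None,fx=3,fy=3,interpolation=2))
```

```text
17.89 [ 0.4549 -0.1264  0.0994] F [-3.1  4.4 18.8] M [ 0.88  0.44 -0.06] w 0.0156 ff 45.0
18.2 [ 0.4549 -0.1263  0.0994] F [-2.3  6.2 18.9] M [ 1.05  0.49 -0.04] w 0.0155 ff 45.0
18.51 [ 0.4548 -0.1262  0.0994] F [-3.5  6.6 19.3] M [ 1.25  0.61 -0.07] w 0.0157 ff 45.0
18.82 [ 0.4548 -0.1261  0.0993] F [-4.3  6.7 18.9] M [ 1.35  0.75 -0.02] w 0.0155 ff 45.0
19.12 [ 0.4548 -0.1261  0.0994] F [-4.9  7.2 19.5] M [1.36 0.73 0.  ] w 0.0156 ff 45.0
yaw 1.6002116667734485
```

View pics/endc.png

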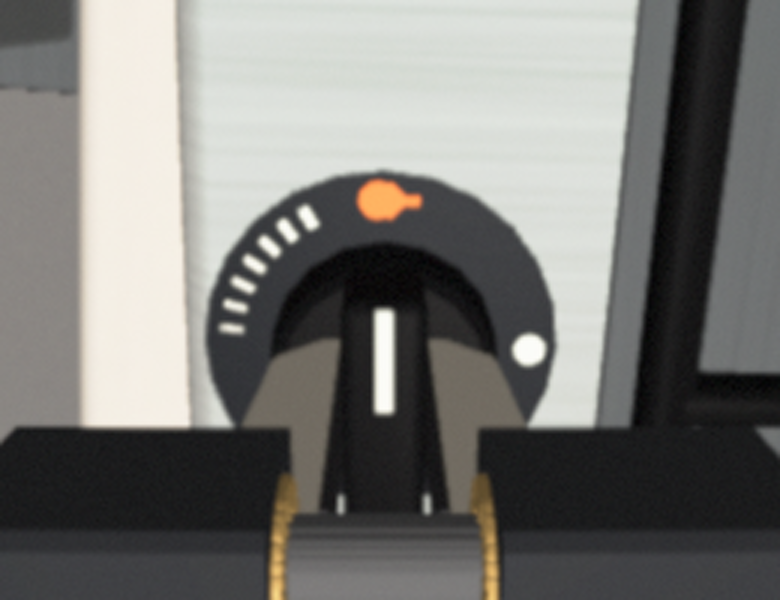

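The white line at crop (384,310–415) points straight at the flame sign at (382,200). The knob is still seated and gripped, and the push is steady at about 19 N.

```bash
python3 -c "
from h import *
st(); print(r.close_job())"
```

```text
19.17 [ 0.4548 -0.1261  0.0994] F [-4.9  7.6 19.7] M [ 1.39  0.74 -0.01] w 0.0157 ff 45.0
the job is handed in; nothing more can be done
None
```

The knob is fully home on the spindle and turned a quarter turn to the flame sign. I handed the job in with the arm still holding it there, pushed to the stop at about 20 N; the hand-in call did not say how it was judged.

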